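Bring the syringe driver's pusher up to the plunger with its thumbwheel

ROBOT

A 6-joint arm with a two-finger parallel gripper is mounted at the origin on the work surface. World frame = base frame: x ahead of the robot, y to its left, z up, the work surface at z = 0. Lengths are in m, angles in rad, forces in N, time in s.
With the tool pointing down it reaches from about 0.375 to 0.925 m from the base axis. Payload 5.7 kg.
Tool frame: the origin (TCP) lies between the finger pads, 19 mm behind the fingertips; this is the grasp point; z points along the fingers, y is the line along which they close (so a half turn about z gives the same grasp; the last joint's range is limited). The gripper opens to 85 mm and grips with 20 to 120 N. Pads are 22 mm wide; open, the fingers measure 114 mm over their backs; the gripper's body (76 mm by 85 mm) begins 54 mm behind the grasp point. The pads swing forward as they close: fully open they stand 13 mm farther back than shut.
Start: joints at [1.143, 0.359, 1.51, -0, 1.272, -0.115], TCP at [0.185, 0.571, 0.25] pointing down, gripper open.
Joint ranges: [-2.97, 2.97], [-1.01, 2.36], [0.21, 2.38], [-0.96, 4.11], [0.2, 2.71], [-2.98, 2.98]. Speed limits (rad/s): [2.39, 2.39, 3.14, 3.14, 3.14, 3.14].

INTERFACE

Orientations are given as a rotation vector (axis times angle).
In Python, from station import monitor, optics, env gives the robot as it stands.
- The arm moves only by the tool servo_tool, never from a script. Its argument "commands" is a list of rows, each a list of 7 numbers: the turn, a rotation vector about the world's x, y, z as a fraction of full scale, then the shift along the world's x, y, z as a fraction of full scale, then the opening, from 0 (shut) to 1 (fully open). In form: [[rx, ry, rz, dx, dy, dz, jaw], ...]. A call has exactly 10 rows; each row is the pose to reach, as a shift and turn from the pose commanded when the call began; what a row does not reach only later rows make up. Full scale, the value 1, is 0.15 m for a shift and 90 degrees for a turn. A row lasts 1/8 s, in which the tool goes at most 62.5 mm and 10.7 degrees, less where a joint would pass 70% of its speed; a pose out of reach is approached as far as the arm can. A call with a number of a shift or a turn outside -1 to 1 is refused whole. A call with a gripper value outside its range is refused whole. The fingers move at their own pace and stop on an object; the grip force is fixed at half the most. Time passes only in rows, so rows that repeat a pose let the fingers close, or fill a call up. It gives the time, the measured TCP pose, the force, the opening and the grip force at its end, in the units of the state.
- monitor.observe(): the state, without advancing time (a new reading comes with each control period).
- optics.camera(name): name is "side" or "top" or "wrist"; returns (picture, depth): 420x560x3 uint8, red, green, blue; 420x560 float32, m along the optical axis (not along the pixel's ray), 0 where there is no reading.
- optics.calibration(name): a dict with "vertical_fov" (degrees; the focal length in pixels is half the picture's height over the tangent of half this angle, whatever the lens; pixels are square), "cx", "cy" (the principal point, pixels), "rvec" (rotation vector, rad) and "tvec" (3), from world to camera coordinates, as OpenCV has them; the wrist camera has in their place "T_tool_cam" (4x4, takes a point from camera to tool coordinates, whose origin is the TCP and whose axes are the flange's). Camera axes: x right, y down, z forward; pixel columns grow to the right and rows downward; lengths in m; the calibration is good to about 2 mm. A picture is of the moment at which its call begins: read the wrist's pose just before it. calibration takes no time and is no camera call.
- env.sign_off(): hands the job in; it is judged then, once.
Trained networks look in the newest picture that a camera, given by its name, has taken for a name from the list of things; names that differ only in an ending like _2 or _b are one class to them, and where a whole thing is asked for, a point or a joint stands for the part that bears it (a point fixed in the world has none). Each returns a list of dicts, best first, with "score" (0 to 1); they miss things now and then, are a little off and sometimes report something else, mostly with a low value. They report only what shows in the picture. A call takes as long as a camera call.
- optics.trace(camera, label): "region" (420x560 bool, what is visible of it) and "box" ([left, top, right, bottom] in pixels, round what is visible of it).
The state is a dict: "t": time; "q": joint angles; "joint_velocities": joint speeds; "joint_efforts": joint torques, N m; "eef_pos": TCP position; "ee_rot": TCP orientation; "contact_force": force on the tool from outside, world axes, zero at the start; "ft_torque": the same for the moment, N m; "finger_gap": finger opening in m; "grip_force": force on a finger pad.
Only numpy, scipy, OpenCV 4.12 (cv2) and the standard library are available. Lean on these libraries where they do the work, as an engineer would, in place of code of your own. Each camera call takes 0.05 s, during which the arm holds its last target. There are 200 camera calls.

TASK

The syringe driver on the counter has a filled syringe clamped in it and its pusher is still wound back. With a fingertip, roll the knurled thumbwheel until the pusher has closed up to the plunger so far that the plunger's thumb plate stands level with the gauge mark across the pusher's two cheeks. Move the pusher only by the wheel, do not grip the wheel, do not push the plunger in, leave the other things on the counter where they are, and finish clear of everything.

Things in the scene. Friction and masses are not known exactly. Their poses are not given: they have to be found in the camera images.
- pump: Grey bench syringe driver 350 long (its y), 112 wide; does not shift. Origin: centre of underside, z up. Along y: drive box -175 to -85, full width, top z 58, thumbwheel in a slot in its top; guide rods and lead screw -86 to 29, rod tops z 49, carrying the pusher; end plate and cradle 18 to 159 with a clear 50 ml syringe, plunger towards the pusher. Highest: clamp knob, z 108 at x 38, y 95.
- thumbwheel: Knurled steel wheel, radius 26, 20 wide. Origin: its centre, at x 0, y -135, z 44 of the pump; axle along the pump's y; frame turns with it. Top of rim z 70, 12 proud of the box. Rolling the top towards the pump's -x drives the pusher to +y (closes the gap), to +x opens. One turn = 25 mm of pusher (6.5 mm of rim per mm). Needs about 1 N at the rim, stays where left; starts at its back stop.
- pusher: Aluminium block sliding along the pump's y, 88 wide at the rods, 56 above, top at z 98 of the pump. Origin: centre of its pushing face (+y side), z 78 of the pump; axes as the pump's; block reaches 22 behind the face. Starts with the face at y -64, travel 60. Two cheeks 8 wide (x -28 to -20, 20 to 28) reach 25 mm ahead of the face beside the thumb plate, tops z 96. Not to be touched.
- gauge_mark (a point): Dark line 2 mm wide across the tops of both pusher cheeks and down their outsides. The point lies midway between the cheeks at the height of their tops, 6 mm ahead (+y) of the pushing face; moves with the pusher; axes as the pump's.
- plunger: White plunger with a thumb plate 32 in diameter, 3 thick, facing the pusher. Origin: centre of the thumb plate, z 78 of the pump; axes as the pump's. It is pushed in along +y if the pusher's face reaches it. At the start the plate is 8 to 24 mm beyond (+y) the gauge mark.
- thumb_plate (a point): Top edge of the plunger's thumb plate, mid-thickness, 16 above its centre (z 94 of the pump). The gauge mark is to come level with this point along the pump's y.
- tin: Dented flat aluminium instrument tin, 73 x 153 x 37 high, loose, origin at the centre of its underside. Bystander.
- gallipot: White enamel gallipot (small cup), 76 across, 42 high, loose, origin at the centre of its underside. Bystander.
- bottle: Empty green glass medicine bottle, 54 across, 106 high, loose, origin at the centre of its underside. Bystander.
- chestpiece: Chrome stethoscope chestpiece, 45 across, 30 high, loose, origin at the centre of its underside. Bystander.

How it is judged:
By the outcome, as a careful person would: the job done as asked, in the order asked, and still so for the second after the job is handed in, with the robot touching nothing.
It also fails if it takes over 58 s, if anything falls off the work surface, if the arm or the gripper's body presses on something with over 40 N, if the wrist force passes 120 N, or if a joint passes its speed limit or range.

## Working session

There is one attempt and no reset: what is moved stays moved. The work goes in short steps, Python scripts to look and compute and a tool call to move; the robot and the scene stay as the last step left them, time stands still between calls to the robot, and variables do not carry over. Pictures are saved under pics/ and viewed, at most 10 in all, crops included, and the job is handed in when it is done.

Besides the shell and the picture viewer there is one more tool, called after "Call:" by a JSON object that holds its "name" and its "arguments". servo_tool: Moves the arm, as the interface text tells. Its arguments: {"type":"object","properties":{"commands":{"type":"array"}},"required":["commands"]}

```bash
mkdir -p pics; cat > h.py <<'E'
import numpy as np, cv2
from scipy.spatial.transform import Rotation as R
from station import monitor, optics, env
def cam(n):
    s=monitor.observe(); im,d=optics.camera(n); c=optics.calibration(n)
    f=210/np.tan(np.radians(c["vertical_fov"]/2))
    T=np.eye(4)
    if n=="wrist":
        W=np.eye(4);W[:3,:3]=R.from_rotvec(s["ee_rot"]).as_matrix();W[:3,3]=s["eef_pos"]
        T=W@np.array(c["T_tool_cam"])
    else:
        r=R.from_rotvec(np.ravel(c["rvec"])).as_matrix();T[:3,:3]=r.T;T[:3,3]=-r.T@np.ravel(c["tvec"])
    return im,d,(f,c["cx"],c["cy"],T)
def cloud(d,k):
    f,cx,cy,T=k; v,u=np.mgrid[:420,:560]
    P=np.stack([(u-cx)/f*d,(v-cy)/f*d,d],-1)
    P=P@T[:3,:3].T+T[:3,3]; P[d<=0]=np.nan
    return P
def proj(p,k):
    f,cx,cy,T=k; q=(np.atleast_2d(p)-T[:3,3])@T[:3,:3]
    return np.c_[q[:,0]/q[:,2]*f+cx,q[:,1]/q[:,2]*f+cy]
def save(im,n): cv2.imwrite("pics/"+n,cv2.cvtColor(im,cv2.COLOR_RGB2BGR))
E
python3 - <<'E'
from h import *
s=monitor.observe();print(s)
ims=[]
for n in("side","top"):
    im,d,k=cam(n);P=cloud(d,k);ims.append(im);print(n,k[3][:3].round(3).tolist())
    for l in("pump","thumbwheel","pusher","plunger","tin","gallipot","bottle","chestpiece"):
        for r in optics.trace(n,l)[:1]:
            q=P[r["region"]];q=q[~np.isnan(q[:,0])]
            if len(q): print(l,round(r["score"],2),np.round(r["box"]),len(q),np.median(q,0).round(3),np.percentile(q,2,0).round(3),np.percentile(q,98,0).round(3))
    np.save(n+".npy",P); save(im,n+".png")
E
```

```text
{'t': 0.0, 'q': array([ 1.14287921e+00,  3.59574878e-01,  1.51146517e+00,  3.58303081e-06,
        1.27250620e+00, -1.15122161e-01]), 'joint_velocities': array([ 0.00070616, -0.00188411,  0.00085888,  0.00091918,  0.00088212,
       -0.001526  ]), 'joint_efforts': array([ 1.44087076e-03, -5.27613223e+01, -2.78616571e+01,  3.42298972e-05,
        1.31571415e-02, -9.85293298e-06]), 'eef_pos': array([0.18437163, 0.57026931, 0.24909951]), 'ee_rot': array([-4.89255876e-01, -3.10272652e+00,  2.95433923e-03]), 'contact_force': array([-0.14559634,  0.34321202,  0.03268691]), 'ft_torque': array([ 0.01461437, -0.07278766,  0.00350284]), 'grip_force': 0.0, 'finger_gap': 0.08551434486556851}
side [[0.981, -0.113, 0.157, 0.398], [-0.193, -0.576, 0.794, -0.798], [0.001, -0.81, -0.587, 0.694]]
pump 0.65 [248. 176. 358. 305.] 7250 [ 0.591 -0.065  0.058] [ 0.536 -0.162  0.011] [0.668 0.159 0.099]
thumbwheel 0.63 [314. 254. 333. 268.] 197 [ 0.616 -0.12   0.067] [ 0.6   -0.128  0.06 ] [ 0.636 -0.107  0.071]
pusher 0.64 [289. 217. 331. 255.] 912 [ 0.604 -0.065  0.083] [ 0.568 -0.072  0.05 ] [ 0.65  -0.0
[... 764 characters left out ...]
] 223 [ 0.617 -0.116  0.066] [ 0.597 -0.128  0.056] [ 0.637 -0.106  0.071]
pusher 0.8 [286. 173. 318. 222.] 726 [ 0.605 -0.053  0.095] [ 0.566 -0.071  0.021] [ 0.651 -0.024  0.101]
plunger 0.95 [253. 190. 291. 207.] 408 [0.6   0.008 0.08 ] [ 0.589 -0.028  0.075] [0.613 0.048 0.093]
tin 0.69 [211. 107. 287. 161.] 2493 [0.744 0.055 0.036] [ 0.696 -0.016  0.015] [0.793 0.127 0.04 ]
gallipot 0.83 [227. 255. 261. 288.] 1107 [0.457 0.077 0.006] [ 0.425  0.04  -0.001] [0.492 0.11  0.044]
bottle 0.82 [370. 126. 406. 159.] 775 [ 0.715 -0.231  0.075] [ 0.697 -0.263 -0.   ] [ 0.747 -0.214  0.107]
chestpiece 0.73 [274. 245. 295. 271.] 317 [ 0.481 -0.012  0.012] [ 0.461 -0.032  0.003] [0.499 0.006 0.033]
```

```bash
python3 - <<'E'
from h import *
a=cv2.imread("side.png")[165:345,190:430];b=cv2.imread("top.png")[100:295,170:430]
a=cv2.resize(a,(390,292),interpolation=3);b=cv2.resize(b,(780,585),interpolation=3)[:, :]
cv2.imwrite("pics/a.png",b)
# pump yaw from top-view: cloud points at box top z~.058 (drive box) and whole footprint
import itertools
for n in("top","side"):
    P=np.load(n+".npy").reshape(-1,3)
    m=(abs(P[:,2]-.058)<.004)&(abs(P[:,0]-.61)<.09)&(P[:,1]<-.06)&(P[:,1]>-.2)
    r=cv2.minAreaRect((P[m][:,:2]*1000).astype(np.float32));print(n,m.sum(),r,cv2.boxPoints(r).round(1).tolist(),P[m][:,2].mean())
print(optics.calibration("wrist"))
E
```

```text
[ WARN:0@0.493] global loadsave.cpp:275 findDecoder imread_('side.png'): can't open/read file: check file path/integrity
Traceback (most recent call last):
TypeError: 'NoneType' object is not subscriptable
```

```bash
python3 - <<'E'
from h import *
b=cv2.imread("pics/top.png")[100:295,170:430]
b=cv2.resize(b,(780,585),interpolation=3)
cv2.imwrite("pics/a.png",b)
for n in("top","side"):
    P=np.load(n+".npy").reshape(-1,3)
    m=(abs(P[:,2]-.058)<.004)&(abs(P[:,0]-.61)<.09)&(P[:,1]<-.06)&(P[:,1]>-.2)
    r=cv2.minAreaRect((P[m][:,:2]*1000).astype(np.float32));print(n,m.sum(),r,cv2.boxPoints(r).round(1).tolist(),P[m][:,2].mean())
print(optics.calibration("wrist"))
E
```

```text
top 2075 ((616.7918701171875, -106.09552001953125), (112.04301452636719, 101.08113098144531), 7.799713134765625) [[554.4000244140625, -63.599998474121094], [568.0999755859375, -163.8000030517578], [679.2000122070312, -148.60000610351562], [665.4000244140625, -48.400001525878906]] 0.05776512522443638
side 1862 ((616.23486328125, -106.63493347167969), (112.6985855102539, 104.08122253417969), 7.936329364776611) [[553.2000122070312, -62.900001525878906], [567.5999755859375, -166.0], [679.2000122070312, -150.39999389648438], [664.9000244140625, -47.29999923706055]] 0.058164893101128344
{'vertical_fov': 70.00042151138692, 'cx': 278.98810702057875, 'cy': 211.86814682434564, 'T_tool_cam': array([[ 1.37163635e-04, -9.56689400e-01, -2.91110587e-01,
         7.43956932e-02],
       [ 9.99999128e-01,  5.13659594e-04, -1.21688866e-03,
         8.19963202e-04],
       [ 1.31371623e-03, -2.91110166e-01,  9.56688635e-01,
        -1.23332641e-01],
       [ 0.00000000e+00,  0.00000000e+00,  0.00000000e+00,
         1.00000000e+00]])}
```

View pics/a.png

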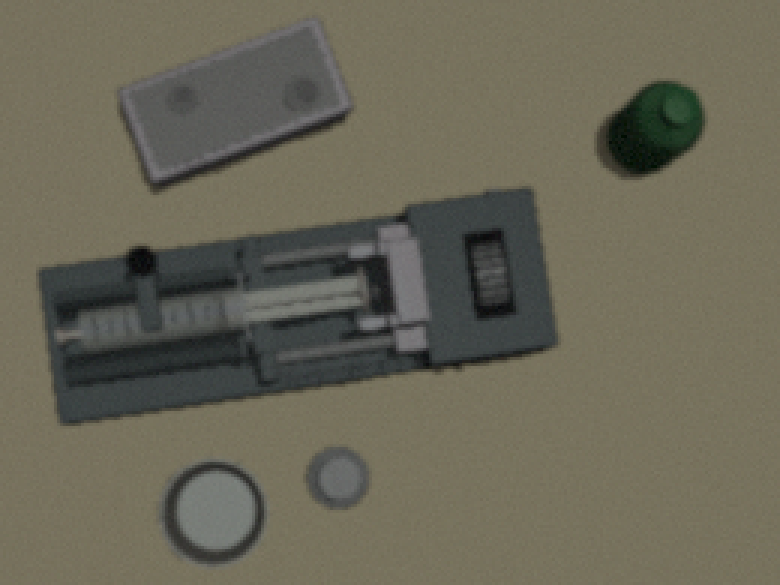

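Call:
{"name": "servo_tool", "arguments": {"commands": [[0, 0, -0.05, 0.2, -0.31, 0, 0], [0, 0, -0.1, 0.4, -0.61, 0, 0], [0, 0, -0.143, 0.579, -0.916, 0, 0], [0, 0, -0.143, 0.579, -0.916, 0, 0], [0, 0, -0.143, 0.579, -0.916, 0, 0], [0, 0, -0.143, 0.579, -0.916, 0, 0], [0, 0, -0.143, 0.579, -0.916, 0, 0], [0, 0, -0.143, 0.579, -0.916, 0, 0], [0, 0, -0.143, 0.579, -0.916, 0, 0], [0, 0, -0.143, 0.579, -0.916, 0, 0]]}}

```text
t: 2.15
eef_pos: [0.2714, 0.4335, 0.2499]
ee_rot: [-0.834, -3.029, 0.0]
contact_force: [-0.5, -0.1, -0.3]
finger_gap: 0.0002
grip_force: 0.0
```

Call:
{"name": "servo_tool", "arguments": {"commands": [[0, 0, -0.03, 0.1, -0.16, 0, 0], [0, 0, -0.06, 0.2, -0.32, 0, 0], [0, 0, -0.1, 0.32, -0.5, 0, 0], [0, 0, -0.143, 0.45, -0.7, 0, 0], [0, 0, -0.143, 0.579, -0.916, 0, 0], [0, 0, -0.143, 0.579, -0.916, 0, 0], [0, 0, -0.143, 0.579, -0.916, 0, 0], [0, 0, -0.143, 0.579, -0.916, 0, 0], [0, 0, -0.143, 0.579, -0.916, 0, 0], [0, 0, -0.143, 0.579, -0.916, 0, 0]]}}

```text
t: 3.4
eef_pos: [0.358, 0.2965, 0.2499]
ee_rot: [-1.167, -2.917, 0.0]
contact_force: [0.6, -0.6, 0.6]
finger_gap: -0.0002
grip_force: 0.0
```

Call:
{"name": "servo_tool", "arguments": {"commands": [[0, 0, -0.03, 0.1, -0.16, 0, 0], [0, 0, -0.06, 0.2, -0.32, 0, 0], [0, 0, -0.1, 0.32, -0.5, 0, 0], [0, 0, -0.143, 0.45, -0.7, 0, 0], [0, 0, -0.143, 0.579, -0.916, 0, 0], [0, 0, -0.143, 0.579, -0.916, 0, 0], [0, 0, -0.143, 0.579, -0.916, 0, 0], [0, 0, -0.143, 0.579, -0.916, 0, 0], [0, 0, -0.143, 0.579, -0.916, 0, 0], [0, 0, -0.143, 0.579, -0.916, 0, 0]]}}

```text
t: 4.65
eef_pos: [0.4449, 0.1591, 0.25]
ee_rot: [-1.486, -2.768, 0.0]
contact_force: [-0.9, -0.4, -0.4]
finger_gap: 0.0
grip_force: 0.0
```

Call:
{"name": "servo_tool", "arguments": {"commands": [[0, 0, -0.03, 0.1, -0.16, 0, 0], [0, 0, -0.06, 0.2, -0.32, 0, 0], [0, 0, -0.1, 0.32, -0.5, 0, 0], [0, 0, -0.143, 0.45, -0.7, 0, 0], [0, 0, -0.143, 0.579, -0.916, 0, 0], [0, 0, -0.143, 0.579, -0.916, 0, 0], [0, 0, -0.143, 0.579, -0.916, 0, 0], [0, 0, -0.143, 0.579, -0.916, 0, 0], [0, 0, -0.143, 0.579, -0.916, 0, 0], [0, 0, -0.143, 0.579, -0.916, 0, 0]]}}

```text
t: 5.9
eef_pos: [0.5318, 0.0218, 0.2501]
ee_rot: [1.787, 2.584, -0.0]
contact_force: [0.4, -0.6, -0.1]
finger_gap: -0.0002
grip_force: 0.0
```

Call:
{"name": "servo_tool", "arguments": {"commands": [[0, 0, -0.03, 0.1, -0.16, -0.1, 0], [0, 0, -0.06, 0.2, -0.32, -0.2, 0], [0, 0, -0.1, 0.32, -0.5, -0.3, 0], [0, 0, -0.143, 0.45, -0.7, -0.4, 0], [0, 0, -0.143, 0.579, -0.916, -0.5, 0], [0, 0, -0.143, 0.579, -0.916, -0.6, 0], [0, 0, -0.143, 0.579, -0.916, -0.667, 0], [0, 0, -0.143, 0.579, -0.916, -0.667, 0], [0, 0, -0.143, 0.579, -0.916, -0.667, 0], [0, 0, -0.143, 0.579, -0.916, -0.667, 0]]}}

```text
t: 7.15
eef_pos: [0.6192, -0.1157, 0.1507]
ee_rot: [2.065, 2.366, 0.001]
contact_force: [0.1, 0.2, 0.8]
finger_gap: 0.0004
grip_force: 0.0
```

```bash
cat > meas.py <<'E'
from h import *
import sys
im,d,k=cam("wrist");P=cloud(d,k)
save(im,sys.argv[1]+"_w.png")
reg={}
for l in("pump","thumbwheel","pusher","plunger"):
    for r in optics.trace("wrist",l)[:1]:
        q=P[r["region"]];q=q[~np.isnan(q[:,0])];reg[l]=r["region"]
        if len(q): print(l,round(r["score"],2),np.round(r["box"]),len(q),np.median(q,0).round(4),np.percentile(q,1,0).round(4),np.percentile(q,99,0).round(4))
np.savez("w.npz",P=P,im=im,k=np.array(k,dtype=object),**reg)
E
python3 meas.py b; python3 - <<'E'
from h import *
z=np.load("w.npz",allow_pickle=True);P=z["P"].reshape(-1,3)
m=(abs(P[:,2]-.058)<.003)&(P[:,1]<-.06)
r=cv2.minAreaRect((P[m][:,:2]*1000).astype(np.float32));print(m.sum(),r,cv2.boxPoints(r).round(1).tolist(),P[m][:,2].mean())
E
```

```text
pump 0.55 [199.   0. 356. 269.] 38048 [ 0.6086 -0.048   0.0572] [ 0.5484 -0.1506  0.0197] [0.6703 0.0395 0.0982]
thumbwheel 0.9 [250. 206. 304. 240.] 1502 [ 0.6183 -0.113   0.0667] [ 0.5984 -0.1253  0.0586] [ 0.6379 -0.1024  0.0701]
pusher 0.9 [217.  78. 339. 165.] 6411 [ 0.6101 -0.0502  0.0965] [ 0.5682 -0.0684  0.0476] [ 0.6517 -0.0181  0.0987]
plunger 0.83 [252.   0. 305.  99.] 3569 [ 0.6029 -0.0028  0.0788] [ 0.5906 -0.0288  0.0215] [0.6194 0.0225 0.0935]
13725 ((627.9926147460938, -141.86764526367188), (122.72906494140625, 191.5948028564453), 17.738611221313477) [[540.4000244140625, -69.30000305175781], [598.7000122070312, -251.8000030517578], [715.5999755859375, -214.39999389648438], [657.2999877929688, -31.899999618530273]] 0.0574694638631023
```

View pics/b_w.png

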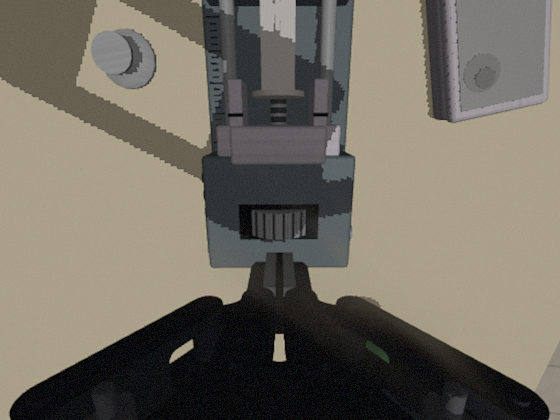

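```bash
cat > gap.py <<'E'
from h import *
import sys
YAW=np.radians(7.85);X=np.array([np.cos(YAW),np.sin(YAW)]);Y=np.array([-X[1],X[0]])
WC=np.array([.6182,-.1166])   # wheel centre xy
def p2w(x,y,z): return np.r_[WC+X*x+Y*(y+.135),z]
def run(tag,n="wrist"):
    im,d,k=cam(n)
    # rectified strip: pump x -35..35mm, y -90..-20 mm at height z, 0.1mm/px in y
    out=[]
    for z in(.096,.094):
        xs=np.arange(-.035,.03501,.00025);ys=np.arange(.0,-.0801,-.00025)
        g=np.array([p2w(x,y,z) for y in ys for x in xs])
        uv=proj(g,k).astype(np.float32).reshape(len(ys),len(xs),2)
        out.append(cv2.remap(im,uv[...,0],uv[...,1],cv2.INTER_CUBIC))
    o=np.hstack(out);o=cv2.convertScaleAbs(o,alpha=1.6)
    o=cv2.resize(o,None,fx=1.4,fy=1.4)
    for i in range(0,81,5):
        yy=int(i*4*1.4);cv2.line(o,(0,yy),(8 if i%10 else 16,yy),(255,0,0),1)
        cv2.line(o,(394,yy),(402 if i%10 else 410,yy),(255,0,0),1)
    save(o,tag+"_r.png")
    g=cv2.cvtColor(out[0],cv2.COLOR_RGB2GRAY).astype(float)
    xs=np.arange(-35,35.01,.25)
    for a,b in((-27,-21),(21,27)):
        print("cheek",[int(v) for v in g[:,(xs>a)&(xs<b)].mean(1)[::2]])
    g=cv2.cvtColor(out[1],cv2.COLOR_RGB2GRAY).astype(float)
    print("plate",[int(v) for v in g[:,abs(xs)<5].mean(1)[::2]])
if __name__=="__main__": run(sys.argv[1])
E
python3 gap.py c
```

```text
cheek [0, 0, 108, 108, 109, 108, 108, 109, 111, 110, 109, 110, 111, 104, 87, 83, 85, 80, 73, 71, 70, 70, 70, 70, 69, 72, 71, 69, 73, 71, 70, 70, 70, 70, 70, 70, 71, 70, 70, 70, 71, 71, 71, 72, 70, 70, 70, 70, 71, 71, 71, 70, 70, 70, 70, 70, 71, 71, 70, 70, 70, 69, 71, 70, 70, 71, 69, 72, 70, 70, 70, 71, 71, 72, 65, 79, 93, 96, 96, 96, 96, 96, 96, 95, 95, 95, 94, 95, 95, 95, 96, 96, 95, 95, 96, 96, 95, 94, 95, 95, 94, 95, 95, 95, 94, 95, 93, 94, 93, 99, 77, 27, 8, 0, 43, 95, 96, 93, 93, 94, 93, 93, 94, 96, 85, 79, 82, 88, 91, 92, 93, 92, 92, 92, 93, 94, 95, 93, 92, 92, 90, 89, 88, 89, 90, 90, 89, 90, 92, 90, 91, 90, 89, 90, 91, 91, 88, 86, 87, 86, 88]
cheek [0, 0, 63, 81, 80, 78, 80, 86, 86, 85, 86, 86, 87, 84, 86, 88, 86, 85, 88, 89, 87, 87, 85, 86, 87, 86, 86, 87, 85, 86, 86, 86, 86, 86, 86, 86, 85, 86, 85, 87, 87, 86, 87, 88, 86, 85, 85, 86, 86, 86, 87, 86, 86, 86, 85, 85, 86, 87, 86, 86, 88, 84, 69, 60, 59, 57, 58, 58, 58, 57, 59, 59, 58, 58, 58, 77, 96, 101, 101, 100, 99, 99, 99, 98, 98, 97, 97, 98, 98, 99, 100, 99, 97, 99, 99, 98, 98, 97, 98, 98, 98, 98, 98, 98, 97, 97, 97, 97, 
[... 248 characters left out ...]
166, 165, 165, 165, 165, 166, 165, 165, 166, 166, 163, 162, 162, 161, 160, 160, 160, 161, 162, 160, 158, 156, 146, 136, 137, 128, 122, 119, 106, 100, 102, 102, 101, 102, 102, 102, 102, 102, 103, 101, 102, 102, 102, 102, 102, 102, 102, 102, 102, 102, 102, 102, 102, 102, 102, 102, 102, 102, 102, 102, 101, 102, 103, 102, 101, 102, 102, 102, 103, 103, 102, 102, 101, 102, 102, 101, 101, 102, 102, 101, 99, 99, 99, 99, 102, 82, 60, 59, 64, 52, 35, 30, 32, 27, 40, 65, 72, 71, 57, 38, 31, 33, 32, 29, 43, 63, 72, 70, 57, 37, 29, 32, 31, 33, 46, 63, 72, 66, 61, 71, 84, 90, 94, 96, 95, 95, 94, 95, 96, 96, 96, 96, 96, 96, 95, 92, 91, 91, 92, 93, 93, 94, 94, 94, 94, 93, 93, 93, 94, 92, 91, 88, 87, 88, 89]
```

View pics/c_r.png

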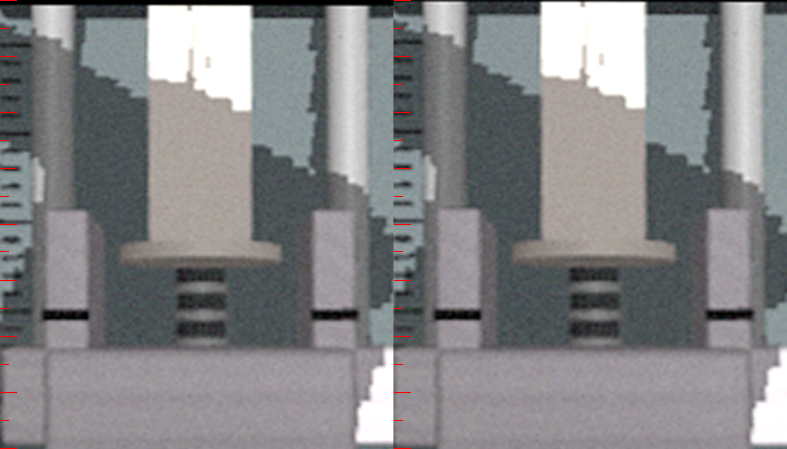

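Call:
{"name": "servo_tool", "arguments": {"commands": [[0, 0, 0, 0, 0, -0.1, 0], [0, 0, 0, 0, 0, -0.2, 0], [0, 0, 0, 0, 0, -0.3, 0], [0, 0, 0, 0, 0, -0.36, 0], [0, 0, 0, 0, 0, -0.38, 0], [0, 0, 0, 0, 0, -0.39, 0], [0, 0, 0, 0, 0, -0.4, 0], [0, 0, 0, 0, 0, -0.407, 0], [0, 0, 0, 0, 0, -0.415, 0], [0, 0, 0, 0, 0, -0.415, 0]]}}

```text
t: 8.7
eef_pos: [0.6195, -0.1162, 0.0887]
ee_rot: [2.066, 2.365, 0.001]
contact_force: [-1.0, 0.9, 5.6]
finger_gap: -0.0
grip_force: 2.7
```

```bash
python3 - <<'E'
from h import *
z=np.load("w.npz",allow_pickle=True);P=z["P"]
YAW=np.radians(7.85);X=np.array([np.cos(YAW),np.sin(YAW)]);Y=np.array([-X[1],X[0]]);WC=np.array([.6182,-.1166])
for l in("plunger","pusher","thumbwheel"):
    q=P[z[l]];q=q[~np.isnan(q[:,0])];x=(q[:,:2]-WC)@X*1e3;y=(q[:,:2]-WC)@Y*1e3-135;zz=q[:,2]*1e3
    if l=="plunger":
        for a in range(-52,-38):
            m=(abs(y-a)<.5)
            if m.sum():print(a,m.sum(),zz[m].max().round(1),np.median(zz[m]).round(1),x[m].min().round(1),x[m].max().round(1))
    else: print(l,np.percentile(x,[1,50,99]).round(1),np.percentile(y,[1,50,99]).round(1),zz.max().round(1))
E
```

```text
-45 242 95.0 81.8 -15.0 15.9
-44 97 94.5 91.2 -14.7 15.8
-43 108 94.7 90.8 -15.7 18.0
-42 30 92.7 90.9 -13.2 19.6
-41 37 87.9 78.7 -9.6 9.9
-40 63 87.8 79.0 -9.5 21.2
-39 49 87.4 78.9 -9.4 21.1
pusher [-41.8   0.7  42.3] [-83.4 -67.9 -38. ] 100.0
thumbwheel [-19.2   0.6  20.1] [-142.3 -131.4 -122.7] 70.9
```

Call:
{"name": "servo_tool", "arguments": {"commands": [[0, 0, 0, -0.0198, -0.0027, -0.002, 0], [0, 0, 0, -0.0396, -0.0055, -0.0027, 0], [0, 0, 0, -0.0594, -0.0082, -0.0033, 0], [0, 0, 0, -0.0793, -0.0109, -0.006, 0], [0, 0, 0, -0.0991, -0.0137, -0.0113, 0], [0, 0, 0, -0.1189, -0.0164, -0.0187, 0], [0, 0, 0, -0.1387, -0.0191, -0.0287, 0], [0, 0, 0, -0.1585, -0.0219, 0.0133, 0], [0, 0, 0, -0.172, -0.0237, 0.1, 0], [0, 0, 0, -0.172, -0.0237, 0.1, 0]]}}

```text
t: 9.95
eef_pos: [0.594, -0.1201, 0.1042]
ee_rot: [2.065, 2.364, 0.002]
contact_force: [0.2, 0.0, -0.6]
finger_gap: -0.0003
grip_force: 0.0
```

```bash
cat > gap2.py <<'E'
from gap import *
from scipy.ndimage import gaussian_filter1d as G
def strip(im,k,z,x0,x1):
    ys=np.arange(-.02,-.075,-.0001);xs=np.arange(x0,x1,.0005)
    uv=proj(np.array([p2w(x,y,z) for y in ys for x in xs]),k).astype(np.float32).reshape(len(ys),len(xs),2)
    g=cv2.cvtColor(cv2.remap(im,uv[...,0],uv[...,1],1),cv2.COLOR_RGB2GRAY).astype(float).mean(1)
    return ys*1e3,g
im,d,k=cam("wrist");save(im,"last_w.png")
mk=[]
for a,b in((-.0265,-.0215),(.0215,.0265)):
    ys,g=strip(im,k,.096,a,b);w=np.clip(45-g,0,None)
    m=w.argmax();s=slice(max(m-25,0),m+25);mk.append((ys[s]*w[s]).sum()/w[s].sum())
print("mark y",np.round(mk,2))
P=cloud(d,k);q=P[d>0];x=(q[:,:2]-WC)@X*1e3;y=(q[:,:2]-WC)@Y*1e3-135;z=q[:,2]*1e3
m=(abs(x-.5)<14)&(y>-52)&(y<-35)&(z>75)
f=y[m&(z<89)&(y<-43)];t=y[m&(z>90)]
print("face",len(f),np.percentile(f,[5,25,50,75]).round(2) if len(f) else 0,"rim",len(t),np.percentile(t,[5,25,50,75,95]).round(2))
E
python3 gap2.py
```

```text
mark y [-52.7  -52.53]
face 289 [-45.39 -45.32 -45.27 -45.18] rim 391 [-45.27 -44.67 -43.87 -43.11 -42.41]
```

Call:
{"name": "servo_tool", "arguments": {"commands": [[0, 0, 0, 0.16, 0.022, 0.02, 0], [0, 0, 0, 0.3231, 0.0447, 0.02, 0], [0, 0, 0, 0.3231, 0.0447, 0, 0], [0, 0, 0, 0.3231, 0.0447, -0.09, 0], [0, 0, 0, 0.3099, 0.0428, -0.12, 0], [0, 0, 0, 0.2966, 0.041, -0.1253, 0], [0, 0, 0, 0.2768, 0.0383, -0.114, 0], [0, 0, 0, 0.257, 0.0355, -0.1067, 0], [0, 0, 0, 0.2372, 0.0328, -0.102, 0], [0, 0, 0, 0.2174, 0.03, -0.102, 0]]}}

```text
t: 11.25
eef_pos: [0.6262, -0.1148, 0.0884]
ee_rot: [2.067, 2.365, 0.003]
contact_force: [1.9, 4.2, 10.4]
finger_gap: -0.0001
grip_force: 5.2
```

```bash
python3 gap2.py
```

```text
mark y [-20.38 -20.41]
face 364 [-45.41 -45.33 -45.28 -45.14] rim 495 [-45.28 -44.82 -43.96 -43.17 -42.51]
```

```bash
sed -i 's/ys=np.arange(-.02,/ys=np.arange(-.034,/' gap2.py; python3 gap2.py
```

```text
mark y [-50.44 -50.35]
face 366 [-45.42 -45.34 -45.28 -45.12] rim 490 [-45.31 -44.78 -43.93 -43.12 -42.47]
```

Call:
{"name": "servo_tool", "arguments": {"commands": [[0, 0, 0, -0.0231, -0.0032, 0.001, 0], [0, 0, 0, -0.0462, -0.0064, 0.001, 0], [0, 0, 0, -0.0694, -0.0096, 0.001, 0], [0, 0, 0, -0.0925, -0.0128, 0, 0], [0, 0, 0, -0.1156, -0.016, -0.0013, 0], [0, 0, 0, -0.1387, -0.0192, -0.006, 0], [0, 0, 0, -0.1619, -0.0224, -0.014, 0], [0, 0, 0, -0.185, -0.0256, -0.026, 0], [0, 0, 0, -0.205, -0.0283, 0.0133, 0], [0, 0, 0, -0.218, -0.0301, 0.1, 0]]}}

```text
t: 12.6
eef_pos: [0.592, -0.1197, 0.1021]
ee_rot: [-2.066, -2.365, 0.002]
contact_force: [0.2, 0.5, -0.3]
finger_gap: 0.0003
grip_force: 0.0
```

```bash
python3 gap2.py
```

```text
mark y [-45.42 -45.29]
face 286 [-45.35 -45.28 -45.22 -45.08] rim 510 [-51.69 -45.32 -44.27 -43.3  -42.44]
```

Call:
{"name": "servo_tool", "arguments": {"commands": [[0, 0, 0, 0.1, 0.014, 0.03, 0], [0, 0, 0, 0.1903, 0.0263, 0.0, 0], [0, 0, 0, 0.1903, 0.0263, -0.07, 0], [0, 0, 0, 0.1903, 0.0263, -0.092, 0], [0, 0, 0, 0.1903, 0.0263, -0.0993, 0], [0, 0, 0, 0.1725, 0.0239, -0.1, 0], [0, 0, 0, 0.155, 0.0214, -0.1, 0], [0, 0, 0, 0.1374, 0.019, -0.1, 0], [0, 0, 0, 0.1374, 0.019, -0.1, 0], [0, 0, 0, 0.1374, 0.019, 0, 0]]}}

```text
t: 13.9
eef_pos: [0.6121, -0.1164, 0.1014]
ee_rot: [-2.064, -2.364, 0.002]
contact_force: [0.1, 0.2, 0.4]
finger_gap: 0.0001
grip_force: 0.0
```

Call:
{"name": "servo_tool", "arguments": {"commands": [[0, 0, 0, 0, 0, 0.1, 0], [0, 0, 0, -0.01, 0.06, 0.2, 0], [0, 0, 0, -0.02, 0.12, 0.2, 0], [0, 0, 0, -0.02, 0.12, 0.2, 0], [0, 0, 0, -0.02, 0.12, 0.2, 0], [0, 0, 0, -0.02, 0.12, 0.2, 0], [0, 0, 0, -0.02, 0.12, 0.2, 0], [0, 0, 0, -0.02, 0.12, 0.2, 0], [0, 0, 0, -0.02, 0.12, 0.2, 0], [0, 0, 0, -0.02, 0.12, 0.2, 0]]}}

```text
t: 15.15
eef_pos: [0.6106, -0.0989, 0.1324]
ee_rot: [-2.067, -2.366, 0.0]
contact_force: [-0.2, -0.3, -0.6]
finger_gap: 0.0002
grip_force: 0.0
```

```bash
python3 gap2.py; python3 - <<'E'
import cv2
from gap import *
im,d,k=cam("wrist")
u=proj(p2w(0,-.044,.095),k)[0];print(u)
x,y=int(u[0]),int(u[1]);c=im[max(0,y-38):y+38,x-50:x+50]
save(cv2.resize(c,None,fx=7.5,fy=7.5,interpolation=cv2.INTER_CUBIC),"d.png")
E
```

```text
mark y [-44.36 -44.28]
face 121 [-50.16 -50.12 -50.08 -44.42] rim 435 [-51.67 -50.79 -50.05 -43.8  -42.32]
[288.38826431 125.48703697]
```

View pics/d.png

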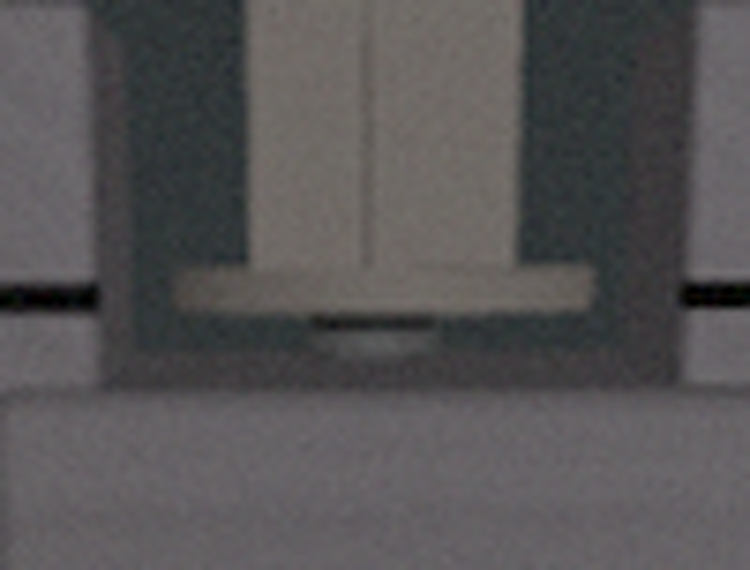

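Call:
{"name": "servo_tool", "arguments": {"commands": [[0, 0, 0, 0.04, -0.06, 0, 0], [0, 0, 0, 0.0596, -0.1145, 0, 0], [0, 0, 0, 0.0596, -0.1145, -0.15, 0], [0, 0, 0, 0.0596, -0.1145, -0.27, 0], [0, 0, 0, 0.0596, -0.1145, -0.293, 0], [0, 0, 0, 0.0596, -0.1145, -0.3, 0], [0, 0, 0, 0.046, -0.1163, -0.3, 0], [0, 0, 0, 0.0339, -0.1181, -0.3, 0], [0, 0, 0, 0.0339, -0.1181, -0.3, 0], [0, 0, 0, 0.0339, -0.1181, -0.2, 0]]}}

```text
t: 16.5
eef_pos: [0.6149, -0.1164, 0.1018]
ee_rot: [-2.065, -2.364, 0.002]
contact_force: [-0.6, -0.3, -0.8]
finger_gap: 0.0001
grip_force: 0.0
```

Call:
{"name": "servo_tool", "arguments": {"commands": [[0, 0, 0, 0, 0, 0.1, 0], [0, 0, 0, -0.01, 0.06, 0.2, 0], [0, 0, 0, -0.02, 0.12, 0.2, 0], [0, 0, 0, -0.02, 0.12, 0.2, 0], [0, 0, 0, -0.02, 0.12, 0.2, 0], [0, 0, 0, -0.02, 0.12, 0.2, 0], [0, 0, 0, -0.02, 0.12, 0.2, 0], [0, 0, 0, -0.02, 0.12, 0.2, 0], [0, 0, 0, -0.02, 0.12, 0.2, 0], [0, 0, 0, -0.02, 0.12, 0.2, 0]]}}

```text
t: 17.75
eef_pos: [0.6127, -0.0986, 0.1324]
ee_rot: [-2.067, -2.366, 0.0]
contact_force: [-0.4, 0.4, -0.8]
finger_gap: -0.0002
grip_force: 0.0
```

```bash
python3 gap2.py; python3 - <<'E'
import cv2
from gap import *
im,d,k=cam("wrist")
u=proj(p2w(0,-.044,.095),k)[0];print(u)
x,y=int(u[0]),int(u[1]);c=im[max(0,y-38):y+38,x-50:x+50]
save(cv2.resize(c,None,fx=7.5,fy=7.5,interpolation=cv2.INTER_CUBIC),"e.png")
E
```

```text
mark y [-44.04 -43.92]
face 89 [-49.84 -49.8  -49.74 -44.38] rim 489 [-51.63 -50.68 -49.8  -43.8  -42.32]
[284.29887333 125.51963827]
```

View pics/e.png

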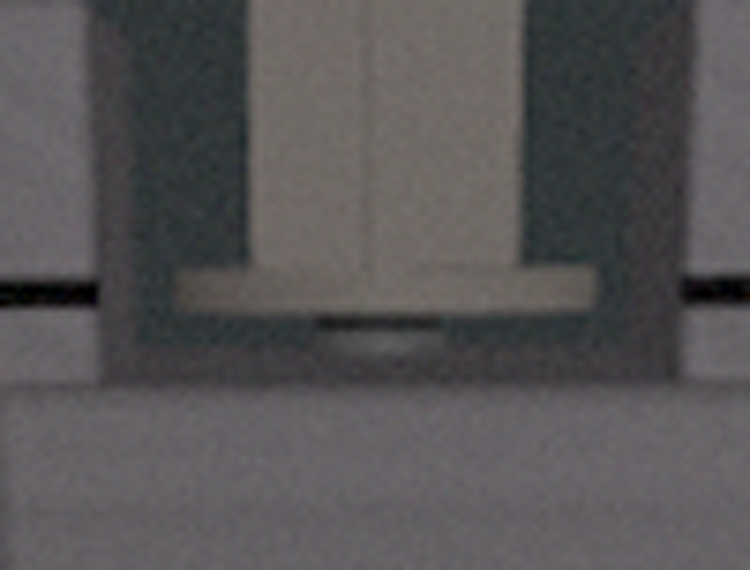

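Call:
{"name": "servo_tool", "arguments": {"commands": [[0, 0, 0, 0, 0, 0.15, 0], [0, 0, 0, 0, 0, 0.3, 0], [0, 0, 0, 0, 0, 0.45, 0], [0, 0, 0, 0, 0, 0.6, 0], [0, 0, 0, 0, 0, 0.6, 0], [0, 0, 0, 0, 0, 0.6, 0], [0, 0, 0, 0, 0, 0.6, 0], [0, 0, 0, 0, 0, 0.6, 0], [0, 0, 0, 0, 0, 0.6, 0], [0, 0, 0, 0, 0, 0.6, 0]]}}

```text
t: 19.1
eef_pos: [0.6127, -0.0986, 0.2222]
ee_rot: [-2.067, -2.366, 0.0]
contact_force: [0.9, 0.4, -0.1]
finger_gap: -0.0002
grip_force: 0.0
```

```bash
python3 -c "
from station import env
print(env.sign_off())"
```

```text
the job is handed in; nothing more can be done
None
```

The job is handed in at about 19 s: I rolled the wheel with the closed fingertips until the gauge mark was level with the thumb plate, to about 0.2 mm by the wrist camera, with the plunger unmoved and the arm clear; the hand-in gave no verdict.

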